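Change the forging die: turn the die rack and clip the fuller in behind a sprung keeper

TASK

Turn the die rack until the fuller, the die with the single narrow round-topped rib, stands at the front, then lift it off. Fit it in the die holder: with the die's foot press the sprung keeper back, lower the die flat onto the seat and let the keeper push its foot fully home under the fixed hook, about centred along the holder. Let go, leave the other two dies standing on the rack and do not disturb the other tools on the bench.

Things in the scene. Friction and masses are not known exactly. Their poses are not given: they have to be found in the camera images.
- fuller_mid (a point): Centre of the fuller (36 mm above its underside; z up, y along the rib): a loose steel die, 0.7 to 0.95 kg, like an upside-down T: foot 60 x 70 x 10 mm (x, y, z) with one narrow upright rib on its middle, 16 mm thick in x, 70 mm long in y, flat-faced from 10 to 64 mm height, round-topped, 72 mm high in all. Starts in the left or right rear bay, turned anyhow. Grip across the rib.
- vee_mid (a point): The vee die, loose, not needed: the same foot, with a 44 mm wide block and a V trough on top, 56 mm high. This point is 28 mm above its underside.
- flat_mid (a point): The flat die, loose, not needed: the same foot with a 42 mm wide, flat-topped block, 46 mm high, standing in the front bay at the start. This point is 23 mm above its underside.
- rack_base: Fixed foot of the rotary die rack. Origin on the bench, on the rack's vertical axis; its -x axis points to the rack's front (towards the robot). On it turns a steel disc of 172 mm radius, top 35 mm above the bench, with three bays 120 degrees apart; dies stand about 110 mm from the axis. Low fins (24 mm) divide the bays; the hub, 45 mm in radius, is 30 mm high.
- rack (a joint): Turn of the rack's disc about its vertical axis, rad, positive anticlockwise from above, 0 at the start. Light friction (0.22 N m); turns either way and stays where it is left.
- rack_knob0 (a point): One of three upright turning posts on the disc, 150 mm from the axis, each midway between two bays (60 degrees from each): a black round grip 22 mm in diameter, from 87 to 119 mm above the bench, on a 14 mm steel pin. This point is on the grip's axis, 103 mm above the bench.
- rack_knob1 (a point): The second turning post, same form. These two flank the front bay at the start; the third is at the back.
- holder: The steel die holder bolted to the bench, axes as the seat's. On the seat's -x side a fixed hook: upright face at x = -30 mm, and a lip over the seat to x = -21 mm, its underside 12 mm and its top 18 mm above the seat, so that a die's 10 mm foot slides under it. Opposite is the sprung keeper. Hook and keeper are 80 mm long in y, with no end stops. Origin on the bench below the seat.
- seat (a point): Centre of the holder's flat seat, 50 mm above the bench: where the centre of the underside of a fitted die lies. x points from the hook across to the keeper, y along both, z up. A die goes down flat onto the seat only with its centre beyond x = +9 mm (its foot then clears the lip), the keeper being pressed back; it is then let back to x = 0.
- keeper (a joint): Travel of the sprung keeper in +x of the seat, m: 0 at rest, 0.024 at its stop. Its upright face stands at x = +25 mm of the seat at rest, at +30 mm (0.005) when it bears on a fitted die. The spring pushes back with 10 N at rest plus 0.35 N per mm, and the keeper follows back at once when let go.
- keeper_face (a point): Centre of the top edge of the keeper's face; moves with it. The keeper is a plain steel bar 25 x 80 mm in plan, its top 34 mm above the seat, without a bevel. Two spring tubes and an abutment behind it reach x = +138 mm of the seat, no higher than 34 mm above it.
- hammer: Bystander: hand hammer with wooden handle, 300 mm, lying behind the holder on the right.
- wire_brush: Bystander: wire brush with wooden handle, 200 mm, lying between robot and holder.
- tongs: Bystander: forging tongs, 320 mm, lying left of the rack.
- file: Bystander: file with wooden handle, 280 mm, lying right of the holder.
- forged_hook: Bystander: forged hook of dark bar, 150 mm, lying in front of the rack.
- wax_tin: Bystander: round tin 84 mm across, 50 mm high, behind, between rack and holder.
- drift: Bystander: round tapered steel drift 130 mm tall, up to 40 mm thick, standing upright between rack and holder. Its origin is at its foot.
Not all that is in view belongs to the job. Leave any orange or purple look-alike of the part that bears fuller_mid alone. What is shaped like the part that bears vee_mid but brown is not meant.

How it is judged:
By the outcome, as a careful person would: the job done as asked, in the order asked, and still so for the second after the job is handed in, with the robot touching nothing.
It also fails if it takes over 62 s, if anything falls off the work surface, if the arm or the gripper's body presses on something with over 40 N, if the wrist force passes 120 N, or if a joint passes its speed limit or range.

ROBOT

A 6-joint arm with a two-finger parallel gripper is mounted at the origin on the work surface. World frame = base frame: x ahead of the robot, y to its left, z up, the work surface at z = 0. Lengths are in m, angles in rad, forces in N, time in s.
With the tool pointing down it reaches from about 0.35 to 0.775 m from the base axis. Payload 5.5 kg.
Tool frame: the origin (TCP) lies at the very end of the fingers, on their centre line; the grasp point (between the pads) lies 19 mm behind it; z points along the fingers, y is the direction in which the jaws open and shut (so a half turn about z gives the same grasp; the last joint's range is limited). The gripper opens to 85 mm and grips with 20 to 120 N. Pads are 22 mm wide; open, the fingers measure 114 mm over their backs; the gripper's body (76 mm by 85 mm) begins 54 mm behind the grasp point. The pads swing forward as they close: fully open they stand 13 mm farther back than shut.
Start: joints at [1.077, 0.313, 0.046, 1.304, 0, 1.431], TCP at [0.199, 0.539, 0.231] pointing down, gripper open.
Joint ranges: [-2.76, 2.76], [-0.86, 1.69], [-1.03, 1.26], [-2.2, 2.34], [-1.47, 1.5], [-3.14, 3.14]. Speed limits (rad/s): [2.57, 2.57, 3.14, 3.14, 3.14, 3.14].

INTERFACE

Orientations are given as a unit quaternion [w, x, y, z].
In Python, from workcell import get_state, vision, workorder, silhouettes, tip_of gives the robot as it stands.
- The arm moves only by the shell command python3 -m inch 'ROWS' [FORCE]. ROWS is JSON, a list of rows, each a list of 7 numbers: the shift along the tool's x, y, z in cm, then the turn, a rotation vector about the tool's x, y, z in degrees, then the finger opening in cm, from 0 to 8.54. In form: [[dx, dy, dz, rx, ry, rz, hand], ...]. A call has 1 to 5 rows; each row shifts and turns the commanded pose from where the row before left it, along the tool's axes as they then stand; what a row does not reach is not made up. A row lasts 1/10 s, in which the tool goes at most 50 mm and 8.59 degrees, less where a joint would pass 70% of its speed; a pose out of reach is approached as far as the arm can. A call with a gripper value outside its range is refused whole. The fingers move at their own pace and stop on an object; FORCE is the grip in N (left out, the last holds). Time passes only in rows, so rows that do not move let the fingers close. It gives the time, the measured TCP pose, the force and the opening at its end, in the units of the state.
- get_state(): the state, without advancing time (a new reading comes with each control period).
- vision.read_camera(name): name is "side" or "top" or "wrist"; returns a dict with "pixels" (400x640x3 uint8, red, green, blue), "depth" (400x640 float32, m along the optical axis (not along the pixel's ray), 0 where there is no reading), "mtx" (3x3 intrinsics, pixels), "T" (4x4, takes a point from camera to world coordinates); the wrist camera has in their place "tool_from_camera" (4x4, takes a point from camera to tool coordinates, whose origin is the TCP and whose axes are the flange's). Camera axes: x right, y up, looking along -z (the intrinsics and any distortion apply to the point x, -y, -z); pixel columns grow to the right and rows downward; lengths in m; the calibration is good to about 2 mm. A picture is of the moment at which its call begins: read the wrist's pose just before it.
- workorder.hand_in(): hands the job in, once; it reports no verdict.
Trained networks look in a picture, given as the dict that the camera call returned (one of the last four; its "shot" number tells which), for a name from the list of things; names that differ only in an ending like _2 or _b are one class to them, and where a whole thing is asked for, a point or a joint stands for the part that bears it (a point fixed in the world has none). Each returns a list of dicts, best first, with "confidence" (0 to 1); they miss things now and then, are a little off and sometimes report something else, mostly with a low value. They report only what shows in the picture. A call takes as long as a camera call. They do not tell look-alikes from the thing itself.
- silhouettes(picture, label): "mask" (400x640 bool, what is visible of it) and "location" ([column, row] in pixels, amid what is visible of it).
- tip_of(picture, label): "location" ([column, row] in pixels: a listed point, or the origin of a listed thing).
The state is a dict: "clock": time; "joint_pos": joint angles; "qvel": joint speeds; "tau": joint torques, N m; "tcp_pos": TCP position; "orientation": TCP orientation; "wrist_force": force on the tool from outside, world axes, zero at the start; "ft_torque": the same for the moment, N m; "finger_gap": finger opening in m.
Only numpy, scipy, OpenCV 4.12 (cv2) and the standard library are available. Lean on these libraries where they do the work, as an engineer would, in place of code of your own. Each camera call takes 0.05 s, during which the arm holds its last target.

## Working session

There is one attempt and no reset: what is moved stays moved. The work goes in short steps, Python scripts to look and compute and a shell command to move; the robot and the scene stay as the last step left them, time stands still between calls to the robot, and variables do not carry over. Pictures are saved under pics/ and viewed, and the job is handed in when it is done.

```bash
ls; mkdir -p pics; python3 - <<'E'
from workcell import get_state, vision
import cv2
s=get_state(); print({k:(v if not hasattr(v,'tolist') else v.tolist()) for k,v in s.items()})
for n in ["side","top","wrist"]:
    p=vision.read_camera(n); cv2.imwrite(f"pics/{n}0.png",p["pixels"][:,:,::-1]); print(n,p["mtx"].tolist() if hasattr(p["mtx"],'tolist') else p["mtx"],p.get("T",p.get("tool_from_camera")),p.keys())
E
```

```text
pics
{'clock': 0.0, 'joint_pos': [1.0773958648596185, 0.31400380556875773, 0.04495962058073868, 1.3035914071330712, -3.741336097208682e-06, 1.4311964714882397], 'qvel': [0.0016333689996396816, -0.0007581118647579214, 0.0009761743671180827, 0.0005942753668768609, -0.000977983762724721, 0.001643447477030797], 'tau': [-0.00024977774046419654, -48.06322932243347, 29.852997064590454, 0.019540353678166866, 0.00015625845662725624, -2.299017808127246e-05], 'tcp_pos': [0.19898043950494668, 0.5389225926878737, 0.23039901640061752], 'orientation': [-0.0002844509466570723, 0.1759790250988035, 0.9843934868728961, -0.0008745371089650933], 'wrist_force': [-0.024084119817666456, 0.3317354957489048, 0.42736123226757483], 'ft_torque': [0.01374721226925767, -0.013282024513502837, -0.02122350901062172], 'finger_gap': 0.08553017898021371}
side [[389.9479256820939, 0.0, 312.23542403091454], [0.0, 389.9479256820939, 200.57219319202392], [0.0, 0.0, 1.0]] [[ 0.99662836  0.06186384 -0.0538959   0.44465611]
 [-0.0782221   0.51815676 -0.85170116 -1.33397899]
 [-0.02476298  0.85304539  0.52124884  0.92937941]
 [
[... 284 characters left out ...]
-9.99861839e-01 -1.66089096e-02 -6.69075269e-04  6.39187415e-03]
 [-3.24332256e-03  1.55454919e-01  9.87837663e-01  1.80292256e+00]
 [ 0.00000000e+00  0.00000000e+00  0.00000000e+00  1.00000000e+00]] dict_keys(['pixels', 'depth', 'mtx', 'T', 'shot'])
wrist [[284.9075297884025, 0.0, 321.1657602904409], [0.0, 284.9075297884025, 197.42085480236423], [0.0, 0.0, 1.0]] [[ 2.09902192e-04  9.64226026e-01  2.65081360e-01  6.57443188e-02]
 [ 9.99999717e-01 -3.93756827e-04  6.40439022e-04 -2.56255269e-04]
 [ 7.21905568e-04  2.65081151e-01 -9.64225836e-01 -1.42050457e-01]
 [ 0.00000000e+00  0.00000000e+00  0.00000000e+00  1.00000000e+00]] dict_keys(['pixels', 'depth', 'mtx', 'tool_from_camera', 'shot'])
```

View pics/side0.png

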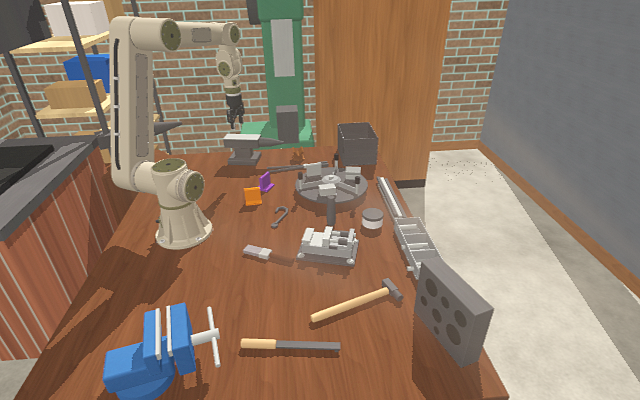

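View pics/top0.png

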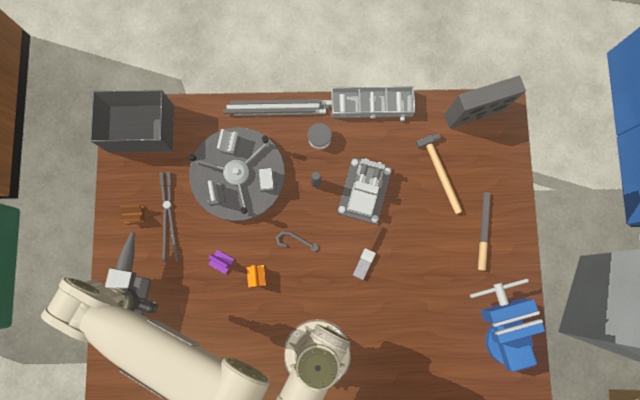

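View pics/wrist0.png

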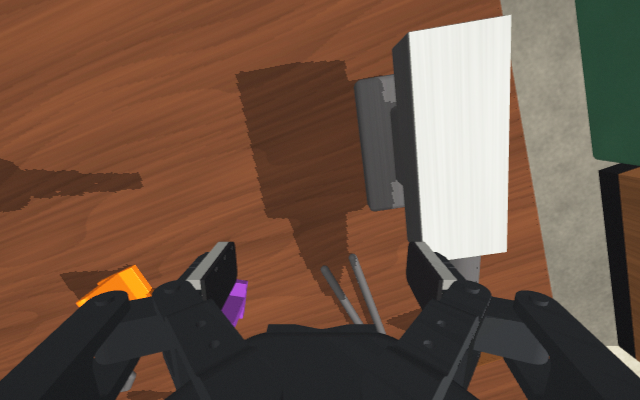

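```bash
cat > h.py <<'E'
import numpy as np, cv2
from workcell import get_state, vision, workorder, silhouettes, tip_of
from scipy.spatial.transform import Rotation as R
def Tt(s=None):
    s=s or get_state(); q=s["orientation"]; T=np.eye(4); T[:3,:3]=R.from_quat([q[1],q[2],q[3],q[0]]).as_matrix(); T[:3,3]=s["tcp_pos"]; return T
def shot(n):
    t=Tt() if n=="wrist" else None
    p=vision.read_camera(n)
    p["W"]=np.array(p["T"]) if n!="wrist" else t@np.array(p["tool_from_camera"])
    return p
def cloud(p,z=None):
    m=p["mtx"]; m=np.array(m); d=p["depth"]; v,u=np.mgrid[0:400,0:640]
    X=np.stack([(u-m[0,2])/m[0,0]*d,-(v-m[1,2])/m[1,1]*d,-d],-1)
    P=X@p["W"][:3,:3].T+p["W"][:3,3]; P[d<=0]=np.nan; return P
def atz(p,px,z):
    m=np.array(p["mtx"]); d=p["W"][:3,:3]@np.array([(px[0]-m[0,2])/m[0,0],-(px[1]-m[1,2])/m[1,1],-1]); o=p["W"][:3,3]
    return o+d*(z-o[2])/d[2]
def proj(p,X):
    m=np.array(p["mtx"]); c=np.linalg.inv(p["W"])@np.append(X,1); return np.array([m[0,0]*c[0]/-c[2]+m[0,2], m[1,1]*-c[1]/-c[2]+m[1,2]])
def save(p,name,box=None,k=1):
    im=p["pixels"][:,:,::-1]
    if box: im=im[box[1]:box[3],box[0]:box[2]]
    cv2.imwrite(f"pics/{name}.png",cv2.resize(im,None,fx=k,fy=k,interpolation=cv2.INTER_CUBIC))
E
python3 - <<'E'
from h import *
p=shot("top"); save(p,"top1r",(170,110,410,240),3.2)
hs={"fuller_mid":.071,"vee_mid":.063,"flat_mid":.058,"rack_base":0,"rack_knob0":.103,"rack_knob1":.103,"holder":0,"seat":.05,"keeper_face":.084,"drift":0,"wax_tin":0,"forged_hook":0,"wire_brush":0.01,"tongs":0.01}
for n,z in hs.items():
    for r in tip_of(p,n)[:4]:
        print(n,round(r["confidence"],2),np.round(r["location"],1),np.round(atz(p,r["location"],z),4)[:2])
p=shot("side"); save(p,"side1r",(230,150,400,275),4.6)
E
```

```text
fuller_mid 0.74 [255.7 273.5] [0.2749 0.2037]
fuller_mid 0.66 [240.9 210.5] [0.493  0.2555]
fuller_mid 0.54 [219.4 264.6] [0.3072 0.328 ]
vee_mid 0.72 [131.5 215.3] [0.4837 0.6387]
vee_mid 0.63 [227.2 142.3] [0.7413 0.307 ]
flat_mid 0.72 [265.8 179.6] [0.604  0.1698]
rack_knob0 0.6 [241.6 212.8] [0.4803 0.2484]
rack_knob1 0.6 [241.6 212.8] [0.4803 0.2484]
holder 0.83 [361.4 199.6] [ 0.5362 -0.1718]
holder 0.65 [230.2 139.6] [0.7697 0.3069]
seat 0.87 [363.7 199. ] [ 0.5299 -0.175 ]
keeper_face 0.74 [367.3 192.4] [ 0.5472 -0.1848]
drift 0.63 [311.7 181.3] [0.6071 0.0076]
wax_tin 0.72 [318.9 140.6] [ 0.7602 -0.0216]
forged_hook 0.49 [298.4 237.3] [0.4028 0.0586]
wire_brush 0.79 [370.1 250.2] [ 0.3517 -0.196 ]
tongs 0.66 [165.8 200.3] [0.5439 0.536 ]
tongs 0.66 [265.3 140.9] [0.7595 0.1759]
```

View pics/top1r.png

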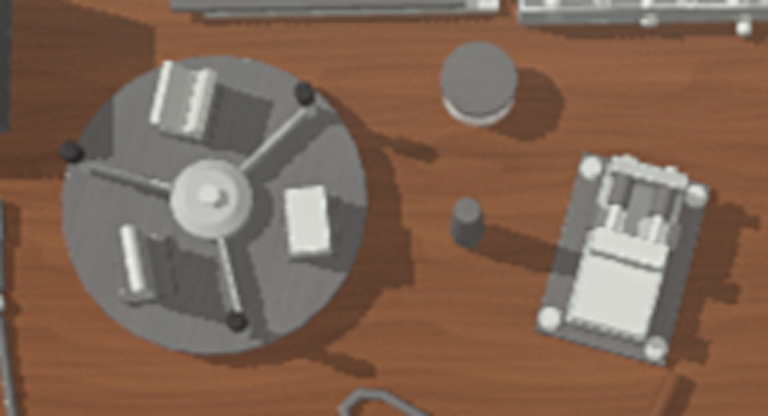

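View pics/side1r.png

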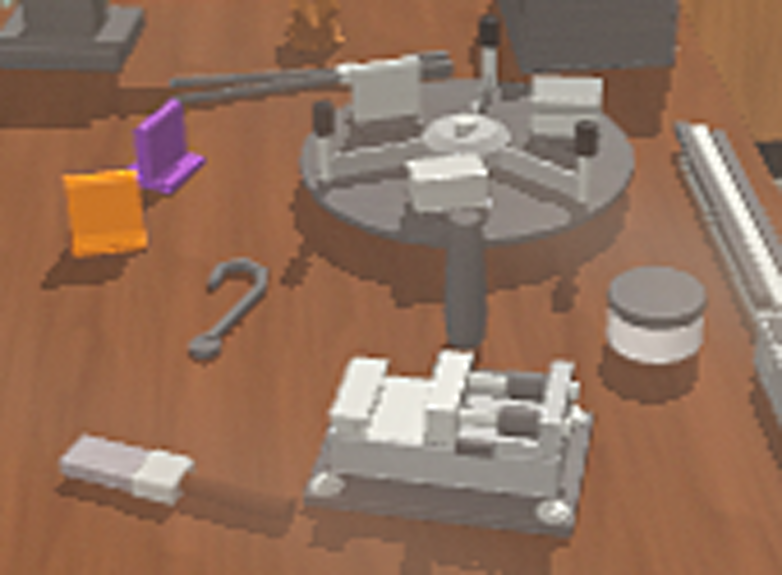

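```bash
python3 - <<'E'
from h import *
p=shot("top"); P=cloud(p)
def comp(mask,lab):
    n,l,st,c=cv2.connectedComponentsWithStats(mask.astype(np.uint8))
    for i in range(1,n):
        if st[i,4]>=4:
            q=P[l==i]; print(lab,np.round(c[i]),st[i,4],np.round(np.nanmean(q,0),3), "z",np.round(np.nanmin(q[:,2]),3),np.round(np.nanmax(q[:,2]),3))
reg=np.zeros((400,640),bool); reg[115:232,180:300]=1
z=P[...,2]
d=reg&(abs(z-.035)<.006)
q=P[d][:,:2]
# circle fit of outer hull
h=cv2.convexHull(q.astype(np.float32))[:,0]
(c,r)=cv2.minEnclosingCircle(h); print("disc",c,r)
comp(reg&(z>.095),"hi"); 
dark=reg&(p["pixels"].max(2)<60)&(z>.05); comp(dark,"dark")
comp(reg&(z>.070),"hi70")
reg[:]=0; reg[150:230,300:400]=1
comp(reg&(z>.07),"holder hi"); comp(reg&(abs(z-.05)<.004),"seat")
E
```

```text
disc (0.636463463306427, 0.2759336233139038) 0.17232023179531097
hi [265. 138.] 42 [0.737 0.167 0.115] z 0.097 0.126
hi [192. 157.] 45 [0.677 0.418 0.114] z 0.097 0.124
hi [212. 190.] 103 [0.56  0.35  0.106] z 0.095 0.117
hi [244. 210.] 39 [0.489 0.239 0.116] z 0.096 0.129
dark [266. 141.] 8 [0.731 0.164 0.11 ] z 0.091 0.122
dark [194. 158.] 14 [0.672 0.415 0.111] z 0.101 0.12
dark [245. 211.] 7 [0.484 0.235 0.117] z 0.107 0.125
hi70 [227. 140.] 261 [0.743 0.304 0.084] z 0.07 0.101
hi70 [265. 139.] 44 [0.737 0.167 0.114] z 0.091 0.126
hi70 [193. 157.] 48 [0.677 0.417 0.112] z 0.074 0.124
hi70 [235. 170.] 31 [0.636 0.276 0.075] z 0.07 0.083
hi70 [266. 178.] 243 [0.604 0.167 0.081] z 0.071 0.092
hi70 [239. 178.] 5 [0.61  0.264 0.073] z 0.07 0.079
hi70 [213. 191.] 133 [0.559 0.349 0.1  ] z 0.071 0.117
hi70 [244. 210.] 41 [0.489 0.239 0.115] z 0.076 0.129
holder hi [370. 175.] 483 [ 0.608 -0.195  0.081] z 0.07 0.097
holder hi [316. 178.] 103 [ 0.596 -0.008  0.114] z 0.071 0.144
holder hi [357. 206.] 59 [ 0.503 -0.15   0.073] z 0.07 0.079
holder hi [370. 209.] 7 [ 0.491 -0.195  0.074] z 0.07 0.078
holder hi [370. 212.] 4 [ 0.479 -0.191  0.072] z 0.071 0.075
seat [359. 172.] 35 [ 0.626 -0.161  0.05 ] z 0.047 0.053
seat [369. 176.] 97 [ 0.613 -0.198  0.05 ] z 0.046 0.054
seat [382. 171.] 4 [ 0.629 -0.244  0.05 ] z 0.048 0.052
seat [381. 176.] 6 [ 0.612 -0.24   0.051] z 0.046 0.054
seat [378. 180.] 12 [ 0.596 -0.23   0.05 ] z 0.046 0.054
seat [314. 184.] 4 [0.587 0.001 0.051] z 0.048 0.053
seat [363. 197.] 205 [ 0.537 -0.173  0.05 ] z 0.046 0.054
seat [378. 190.] 4 [ 0.563 -0.228  0.048] z 0.046 0.051
seat [349. 204.] 6 [ 0.511 -0.123  0.05 ] z 0.046 0.054
seat [363. 213.] 11 [ 0.479 -0.172  0.051] z 0.048 0.053
```

```bash
python3 -m inch '[[-3.8,-1.2,-1.5,0,0,0,8.5],[-4.2,-1.4,-1.5,0,0,0,8.5],[-4.2,-1.4,-1.5,0,0,0,8.5],[-4.2,-1.4,-1.5,0,0,0,8.5],[-4.2,-1.4,-1,0,0,0,8.5]]'; python3 -m inch '[[-4.2,-1.4,-1,0,0,0,8.5],[-4.2,-1.4,-1,0,0,0,8.5],[-4.2,-1.4,-1,0,0,0,8.5],[-4.2,-1.4,0,0,0,0,8.5],[-4.2,-1.4,0,0,0,0,8.5]]';python3 -m inch '[[0,0,0,0,0,-7,8.5],[0,0,0,0,0,-7,8.5],[0,0,0,0,0,-7,8.5],[0,0,0,0,0,-7,8.5],[0,0,0,0,0,-6,6]]'
python3 - <<'E'
from h import *
p=shot("wrist"); save(p,"w1"); np.savez("w1.npz",d=p["depth"],px=p["pixels"],W=p["W"],mtx=p["mtx"])
print(Tt(), get_state()["joint_pos"])
for n in ["fuller_mid","vee_mid","flat_mid","rack_knob0"]:
    for r in tip_of(p,n)[:4]: print(n,round(r["confidence"],2),np.round(r["location"],1))
E
```

```text
clock: 1.5
tcp_pos: [0.3702, 0.4033, 0.3027]
orientation: [0.001, 0.176, 0.984, 0.001]
wrist_force: [1.5, 0.5, -0.2]
finger_gap: 0.0851
clock: 2.0
tcp_pos: [0.5431, 0.2645, 0.332]
orientation: [0.001, 0.176, 0.984, 0.0]
wrist_force: [-0.2, 1.3, -0.4]
finger_gap: 0.0852
clock: 2.5
tcp_pos: [0.5418, 0.2657, 0.3312]
orientation: [-0.0, -0.122, 0.993, 0.0]
wrist_force: [-0.2, 0.4, -0.6]
finger_gap: 0.073
[[-9.69503036e-01 -2.45079297e-01 -3.56611557e-05  5.41728295e-01]
 [-2.45079299e-01  9.69503035e-01  4.77150202e-05  2.65758725e-01]
 [ 2.28796351e-05  5.49996679e-05 -9.99999998e-01  3.31252079e-01]
 [ 0.00000000e+00  0.00000000e+00  0.00000000e+00  1.00000000e+00]] [3.23078855e-01 3.72296654e-01 3.72717281e-01 1.57123562e+00
 5.65683359e-05 7.54773703e-02]
fuller_mid 0.96 [409.7  22.5]
fuller_mid 0.62 [372.4 190.1]
vee_mid 0.72 [559.  190.1]
vee_mid 0.61 [313.6 293.9]
vee_mid 0.21 [15.8 82.1]
flat_mid 0.58 [246.2 191.9]
flat_mid 0.57 [154.9 160.2]
```

View pics/w1.png

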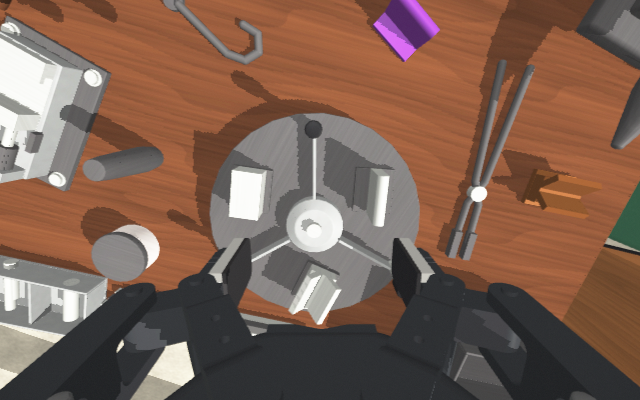

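```bash
python3 - <<'E'
from h import *
f=np.load("w1.npz"); p=dict(depth=f["d"],pixels=f["px"],W=f["W"],mtx=f["mtx"]); P=cloud(p)
save(p,"w1c",(210,105,425,325),3)
z=P[...,2]; reg=np.zeros((400,640),bool); reg[105:325,205:425]=1; reg[235:,205:260]=0; reg[235:,385:]=0
q=P[reg&(abs(z-.035)<.004)][:,:2].astype(np.float32)
h=cv2.convexHull(q)[:,0]; print("disc",cv2.minEnclosingCircle(h), np.nanmedian(z[reg&(abs(z-.035)<.006)]))
n,l,st,c=cv2.connectedComponentsWithStats((reg&(z>.072)).astype(np.uint8))
for i in range(1,n):
    if st[i,4]<20: continue
    q=P[l==i]; t=q[:,2]>np.nanpercentile(q[:,2],97)-.006
    print(c[i].round(),st[i,4],"top",q[t].mean(0).round(4),cv2.minAreaRect((q[t][:,:2]*1000).astype(np.float32)))
E
```

```text
disc ((0.6373324394226074, 0.27745747566223145), 0.17208978533744812) 0.03432320664521238
[313. 129.] 253 top [0.4914 0.2421 0.1181] ((491.54974365234375, 241.80299377441406), (20.5389461517334, 20.560575485229492), 59.81460189819336)
[245. 194.] 1456 top [0.6049 0.1686 0.0802] ((605.990234375, 168.31690979003906), (70.15090942382812, 42.23896026611328), 5.680534362792969)
[379. 198.] 818 top [0.5607 0.3519 0.1049] ((561.8564453125, 352.6218566894531), (70.33705139160156, 15.317512512207031), 10.623517990112305)
[314. 231.] 150 top [0.6371 0.2773 0.0734] ((636.8466186523438, 277.34112548828125), (20.865076065063477, 21.508054733276367), 64.89315795898438)
[304. 293.] 491 top [0.7384 0.2814 0.0882] ((740.3016357421875, 281.67333984375), (12.773920059204102, 70.18730163574219), 77.75008392333984)
[325. 302.] 648 top [0.7481 0.326  0.0881] ((749.6408081054688, 326.3260192871094), (12.852556228637695, 70.37580108642578), 77.7384262084961)
[282. 324.] 27 top [0.5361 0.2515 0.4034] ((536.2263793945312, 251.40345764160156), (1.5324065685272217, 7.50834846496582), 10.830363273620605)
[361. 324.] 27 top [0.5307 0.2737 0.4033] ((530.5372924804688, 273.7355651855469), (1.4489691257476807, 7.5026750564575195), 15.624149322509766)
```

View pics/w1c.png

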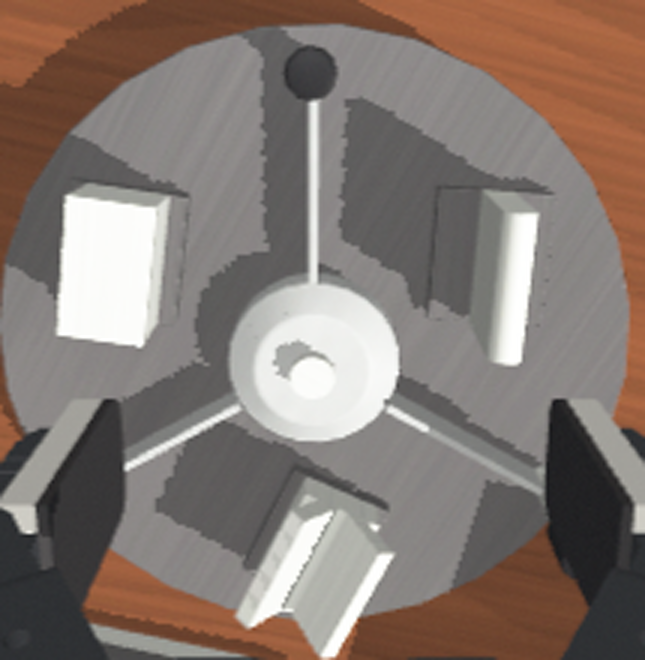

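```bash
python3 -m inch '[[1.4,-0.3,4,0,0,0,6],[1.4,-0.3,4,0,0,0,6],[1.4,-0.3,4,0,0,0,6],[1.25,-0.18,4,0,0,0,6],[0,0,4,0,0,0,6]]' 35; python3 -m inch '[[0,0,4.4,0,0,0,6],[0,0,0,0,0,0,6],[0,0,0,0,0,0,1.5],[0,0,0,0,0,0,1.5],[0,0,0,0,0,0,1.5]]'
```

```text
clock: 3.25
tcp_pos: [0.4895, 0.2419, 0.1302]
orientation: [-0.0, -0.119, 0.993, 0.0]
wrist_force: [1.0, 0.5, -0.3]
finger_gap: 0.0604
clock: 3.75
tcp_pos: [0.4935, 0.2432, 0.0902]
orientation: [0.002, -0.119, 0.993, 0.001]
wrist_force: [0.6, -0.0, 2.6]
finger_gap: 0.021
```

```bash
python3 -m inch '[[-0.01,-0.51,0,0,0,-2,1.5],[-0.02,-0.77,0,0,0,-3,1.5],[-0.03,-1.03,0,0,0,-4,1.5],[-0.03,-1.03,0,0,0,-4,1.5],[-0.03,-1.03,0,0,0,-4,1.5]]'; python3 -m inch '[[-0.03,-1.03,0,0,0,-4,1.5],[-0.03,-1.03,0,0,0,-4,1.5],[-0.03,-1.03,0,0,0,-4,1.5],[-0.03,-1.03,0,0,0,-4,1.5],[-0.03,-1.03,0,0,0,-4,1.5]]'; python3 -m inch '[[-0.03,-1.03,0,0,0,-4,1.5],[-0.03,-1.03,0,0,0,-4,1.5],[-0.03,-1.03,0,0,0,-4,1.5],[-0.03,-1.03,0,0,0,-4,1.5],[-0.03,-1.03,0,0,0,-4,1.5]]'
```

```text
clock: 4.25
tcp_pos: [0.5099, 0.2028, 0.0902]
orientation: [0.003, -0.266, 0.964, 0.0]
wrist_force: [1.5, 2.2, 2.4]
finger_gap: 0.0209
clock: 4.75
tcp_pos: [0.5433, 0.1638, 0.0902]
orientation: [0.003, -0.43, 0.903, 0.0]
wrist_force: [1.4, 4.2, 2.4]
finger_gap: 0.0206
clock: 5.25
tcp_pos: [0.5877, 0.1388, 0.0902]
orientation: [0.003, -0.58, 0.815, -0.0]
wrist_force: [1.1, 4.1, 3.6]
finger_gap: 0.0212
```

```bash
python3 -m inch '[[-0.03,-1.03,0,0,0,-4,1.5],[-0.03,-1.03,0,0,0,-4,1.5],[-0.03,-1.03,0,0,0,-4,1.5],[-0.03,-1.03,0,0,0,-4,1.5],[-0.03,-1.03,0,0,0,-4,1.5]]'; python3 -m inch '[[-0.03,-1.03,0,0,0,-4,1.5],[-0.03,-1.03,0,0,0,-4,1.5],[-0.03,-1.03,0,0,0,-4,1.5],[-0.03,-1.03,0,0,0,-4,1.5],[-0.03,-1.03,0,0,0,-4,1.5]]'; python3 -m inch '[[-0.03,-1.03,0,0,0,-4,1.5],[-0.03,-1.03,0,0,0,-4,1.5],[-0.03,-1.03,0,0,0,-4,1.5],[-0.03,-1.03,0,0,0,-4,1.5],[-0.02,-0.77,0,0,0,-3,1.5]]'; python3 -m inch '[[-0.01,-0.51,0,0,0,-2,1.5],[-0.01,-0.51,0,0,0,-2,1.5],[0,0,0,0,0,0,1.5]]'; python3 -c "
from h import *
print(get_state()['joint_pos'])"
```

```text
clock: 5.75
tcp_pos: [0.6378, 0.1305, 0.0902]
orientation: [-0.002, 0.713, -0.701, 0.0]
wrist_force: [-0.6, 4.0, 3.6]
finger_gap: 0.0215
clock: 6.25
tcp_pos: [0.6878, 0.1396, 0.0902]
orientation: [-0.002, 0.824, -0.567, 0.001]
wrist_force: [-2.5, 4.2, 3.9]
finger_gap: 0.0207
clock: 6.75
tcp_pos: [0.73, 0.1639, 0.0902]
orientation: [-0.001, 0.906, -0.424, 0.001]
wrist_force: [-2.0, 1.7, 3.8]
finger_gap: 0.0209
clock: 7.05
tcp_pos: [0.738, 0.1709, 0.0902]
orientation: [-0.002, 0.92, -0.392, 0.002]
wrist_force: [0.1, 2.5, 6.0]
finger_gap: 0.0213
[ 1.21207317e-01  7.33658766e-01  3.85639791e-01  1.21780370e+00
  1.44399651e-03 -2.21370823e+00]
```

```bash
python3 -m inch '[[0,0,0,0,0,0,6],[0,0,0,0,0,0,6],[0,0,0,0,0,0,6],[0,0,-3,0,0,0,6],[0,0,-4,0,0,0,6]]'; python3 -m inch '[[-1.8,1.8,-4,0,0,0,6],[-1.8,1.8,-4,0,0,0,6],[-1.8,1.8,-4,0,0,0,6],[-1.8,1.8,-4,0,0,0,6],[-1.8,1.8,0,0,0,3.2,6]]';python3 -m inch '[[0,0,0,0,0,0,6]]'
python3 - <<'E'
from h import *
p=shot("wrist"); save(p,"w2"); np.savez("w2.npz",d=p["depth"],px=p["pixels"],W=p["W"],mtx=p["mtx"])
print(Tt()); P=cloud(p); z=P[...,2]
for nm,(a,b) in dict(all=(.072,.125)).items():
  n,l,st,c=cv2.connectedComponentsWithStats(((z>a)&(z<b)).astype(np.uint8))
  for i in range(1,n):
    if st[i,4]<60: continue
    q=P[l==i]; t=q[:,2]>np.nanpercentile(q[:,2],97)-.006
    print(c[i].round(),st[i,4],"top",q[t].mean(0).round(4),cv2.minAreaRect((q[t][:,:2]*1000).astype(np.float32)))
E
```

```text
clock: 7.55
tcp_pos: [0.7341, 0.1687, 0.1544]
orientation: [0.002, 0.919, -0.393, -0.003]
wrist_force: [0.2, -0.3, 1.4]
finger_gap: 0.06
clock: 8.05
tcp_pos: [0.61, 0.1722, 0.3241]
orientation: [-0.003, 0.908, -0.419, 0.004]
wrist_force: [1.5, 0.2, 0.9]
finger_gap: 0.06
clock: 8.15
tcp_pos: [0.6065, 0.1723, 0.32]
orientation: [-0.001, 0.908, -0.419, 0.001]
wrist_force: [0.0, -1.2, -1.0]
finger_gap: 0.0597
[[ 6.50131695e-01 -7.59819975e-01  1.54439686e-03  6.07810427e-01]
 [-7.59820974e-01 -6.50132354e-01  9.65836573e-05  1.72173073e-01]
 [ 9.30676177e-04 -1.23625723e-03 -9.99998803e-01  3.18720607e-01]
 [ 0.00000000e+00  0.00000000e+00  0.00000000e+00  1.00000000e+00]]
[415.  66.] 547 top [0.6067 0.0036 0.1213] ((605.6348876953125, 1.211928367614746), (13.013890266418457, 28.752866744995117), 71.4166259765625)
[239. 100.] 388 top [0.7396 0.1673 0.1178] ((739.9005737304688, 167.49862670898438), (20.534099578857422, 21.099639892578125), 27.753658294677734)
[319. 172.] 678 top [0.6099 0.1723 0.1051] ((609.287353515625, 173.314208984375), (14.421695709228516, 70.01959228515625), 40.69839
[... 467 characters left out ...]
 [0.4926 0.2405 0.118 ] ((491.84820556640625, 240.86805725097656), (20.052988052368164, 20.4484806060791), 86.91580200195312)
[170. 269.] 321 top [0.6829 0.4148 0.1168] ((683.2944946289062, 415.51611328125), (20.723033905029297, 10.14797306060791), 41.210819244384766)
[278. 286.] 640 top [0.539  0.3482 0.0886] ((538.72119140625, 349.3141174316406), (13.171730995178223, 71.09150695800781), 17.992332458496094)
[634. 338.] 443 top [0.0371 0.0619 0.0867] ((49.370479583740234, 49.89542007446289), (11.645537376403809, 62.91012191772461), 45.08868408203125)
[ 10. 372.] 674 top [0.7677 0.7546 0.1099] ((769.7324829101562, 754.1041259765625), (14.72817325592041, 5.034336566925049), 4.6703572273254395)
```

View pics/w2.png

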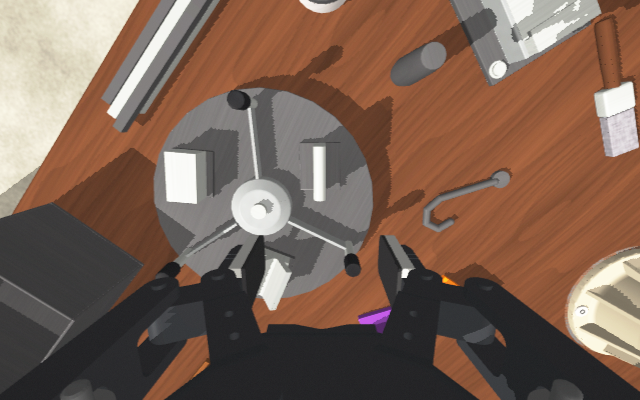

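```bash
python3 -m inch '[[0,-0.2,4.5,0,0,0,5],[0,0,4.5,0,0,0,5],[0,0,4.5,0,0,0,5],[0,0,4.5,0,0,0,5],[0,0,4.5,0,0,0,5]]' 100; python3 -m inch '[[0,0,3.4,0,0,0,5],[0,0,0,0,0,0,5],[0,0,0,0,0,0,5]]'
```

```text
clock: 8.7
tcp_pos: [0.6105, 0.1731, 0.0893]
orientation: [0.0, 0.908, -0.418, -0.0]
wrist_force: [0.7, -0.1, -0.0]
finger_gap: 0.05
clock: 9.0
tcp_pos: [0.6104, 0.1732, 0.0574]
orientation: [0.001, 0.908, -0.419, -0.001]
wrist_force: [-1.2, -0.3, 1.4]
finger_gap: 0.0499
```

```bash
python3 -m inch '[[0,0,-0.2,0,0,0,1],[0,0,0,0,0,0,1],[0,0,0,0,0,0,1],[0,0,0,0,0,0,1],[0,0,0,0,0,0,1]]' 100; python3 -m inch '[[0,0,-1,0,0,0,1],[0,0,-2,0,0,0,1],[0,0,-4,0,0,0,1],[0,0,-4,0,0,0,1],[0,0,-4,0,0,0,1]]'
```

```text
clock: 9.5
tcp_pos: [0.6121, 0.1732, 0.0632]
orientation: [-0.001, 0.908, -0.419, 0.002]
wrist_force: [-1.7, -2.7, 5.4]
finger_gap: 0.015
clock: 10.0
tcp_pos: [0.6092, 0.1736, 0.211]
orientation: [0.001, 0.908, -0.418, -0.001]
wrist_force: [1.2, -0.0, -9.1]
finger_gap: 0.0147
```

```bash
python3 -m inch '[[0,0,-4,0,0,0,1],[1,1,-4,0,0,0,1],[2.5,2.3,-1,0,0,0,1],[2.5,2.3,0,0,0,0,1],[2.5,2.3,0,0,0,0,1]]' 100; python3 -m inch '[[2.5,2.3,0,0,0,0,1],[2.5,2.3,0,0,0,0,1],[2.5,2.3,0,0,0,0,1],[2.5,2.3,0,0,0,0,1],[1.7,1.5,0,0,0,0,1]]'; python3 -m inch '[[0,0,0,0,0,7.8,1],[0,0,0,0,0,7.8,1],[0,0,0,0,0,7.8,1],[0,0,0,0,0,7.8,1],[0,0,0,0,0,7.8,1]]';  python3 -m inch '[[0,0,0,0,0,7.8,1],[0,0,0,0,0,7.8,1],[0,0,0,0,0,0,1]]'
python3 - <<'E'
from h import *
p=shot("wrist"); save(p,"w3"); np.savez("w3.npz",d=p["depth"],px=p["pixels"],W=p["W"],mtx=p["mtx"])
print(Tt())
for n in ["seat","keeper_face","fuller_mid","holder"]:
    for r in tip_of(p,n)[:2]: print(n,round(r["confidence"],2),np.round(r["location"],1))
E
```

```text
clock: 10.5
tcp_pos: [0.605, 0.057, 0.3007]
orientation: [-0.0, 0.908, -0.418, -0.0]
wrist_force: [0.3, 0.6, -9.8]
finger_gap: 0.0152
clock: 11.0
tcp_pos: [0.5993, -0.1029, 0.2996]
orientation: [0.0, 0.908, -0.419, -0.001]
wrist_force: [0.5, 0.6, -8.9]
finger_gap: 0.0148
clock: 11.5
tcp_pos: [0.5995, -0.1004, 0.2996]
orientation: [0.0, 0.715, -0.7, -0.001]
wrist_force: [-0.6, -0.1, -8.7]
finger_gap: 0.015
clock: 11.8
tcp_pos: [0.5996, -0.1004, 0.2997]
orientation: [-0.001, -0.615, 0.788, 0.001]
wrist_force: [0.1, -0.6, -8.8]
finger_gap: 0.0149
[[-2.40189299e-01 -9.70724558e-01 -1.71263773e-03  5.99775852e-01]
 [-9.70725974e-01  2.40188122e-01  8.65926279e-04 -1.00460666e-01]
 [-4.29220665e-04  1.87048816e-03 -9.99998159e-01  2.99749449e-01]
 [ 0.00000000e+00  0.00000000e+00  0.00000000e+00  1.00000000e+00]]
keeper_face 0.92 [339.  104.1]
fuller_mid 0.8 [560.9 300.2]
holder 0.56 [354.1 106. ]
holder 0.46 [230.5 234.5]
```

View pics/w3.png

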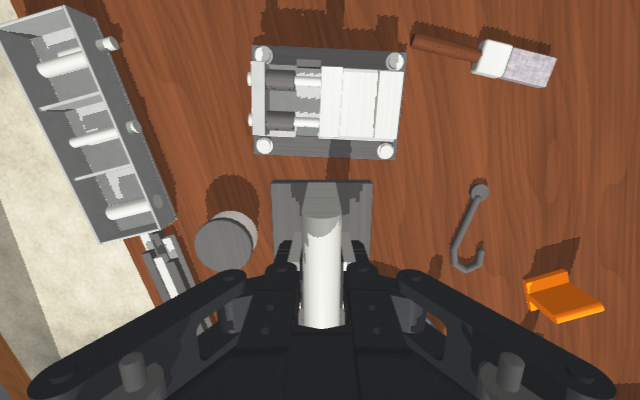

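```bash
python3 - <<'E'
from h import *
f=np.load("w3.npz"); p=dict(depth=f["d"],pixels=f["px"],W=f["W"],mtx=f["mtx"]); P=cloud(p); z=P[...,2]
save(p,"w3c",(240,35,420,215),4)
reg=np.zeros((400,640),bool); reg[55:160,305:410]=1
for r in range(70,140,20): print(r,[(c,round(float(z[r,c])*1000)) for c in range(240,412,6)])
for nm,a,b in [("keep",.080,.088),("lip",.064,.072),("seat",.046,.054)]:
    n,l,st,c=cv2.connectedComponentsWithStats((reg&(z>a)&(z<b)).astype(np.uint8))
    for i in range(1,n):
        if st[i,4]<100: continue
        q=P[l==i]; print(nm,c[i].round(),st[i],q.mean(0).round(4),cv2.minAreaRect((q[:,:2]*1000).astype(np.float32)))
# held die in tool frame
T=np.linalg.inv(Tt()); 
for (r0,r1,c0,c1) in [(178,262,268,376)]:
    Q=P[r0:r1,c0:c1].reshape(-1,3); Q=Q[np.isfinite(Q[:,0])]; Q=Q@T[:3,:3].T+T[:3,3]; Q=Q[(Q[:,2]<.1)]
    h,e=np.histogram(Q[:,2]*1000,bins=40); print(np.c_[e[:-1].round(1),h][h>20].tolist())
    F=Q[(Q[:,2]>.008)&(Q[:,2]<.04)]; print(F.min(0),F.max(0),np.median(F,0))
E
```

```text
70 [(240, 0), (246, 0), (252, 84), (258, 84), (264, 83), (270, 76), (276, 75), (282, 73), (288, 72), (294, 71), (300, 50), (306, 49), (312, 50), (318, 49), (324, 85), (330, 85), (336, 84), (342, 83), (348, 51), (354, 50), (360, 49), (366, 49), (372, 49), (378, 50), (384, 50), (390, 49), (396, 46), (402, 11), (408, 0)]Traceback (most recent call last):
  File "<stdin>", line 5, in <module>
ValueError: cannot convert float NaN to integer
```

View pics/w3c.png

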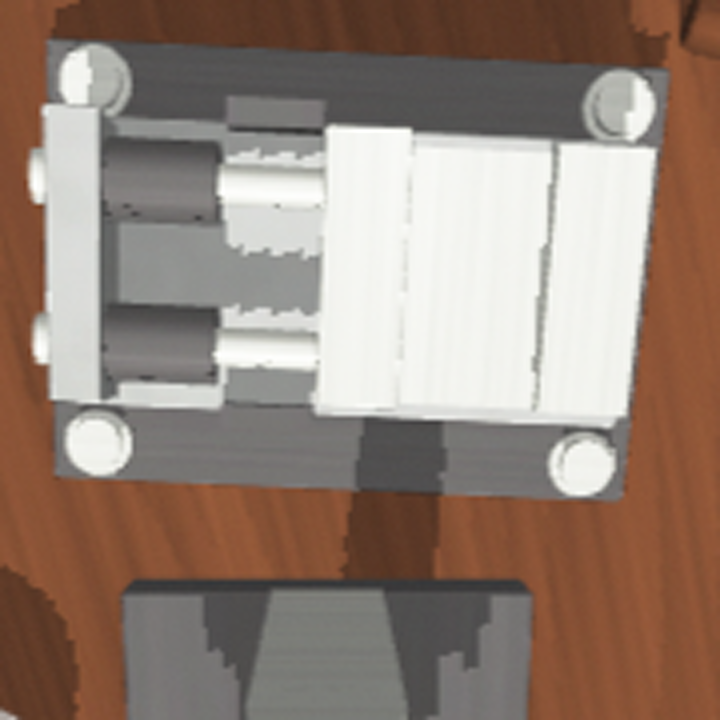

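```bash
python3 - <<'E'
from h import *
f=np.load("w3.npz"); p=dict(depth=f["d"],pixels=f["px"],W=f["W"],mtx=f["mtx"]); P=cloud(p); z=P[...,2]
reg=np.zeros((400,640),bool); reg[55:160,305:410]=1
for nm,a,b in [("keep",.080,.088),("lip",.064,.072),("seat",.046,.054)]:
    n,l,st,c=cv2.connectedComponentsWithStats((reg&(z>a)&(z<b)).astype(np.uint8))
    for i in range(1,n):
        if st[i,4]<100: continue
        q=P[l==i]; print(nm,c[i].round(),st[i],q.mean(0).round(4),cv2.minAreaRect((q[:,:2]*1000).astype(np.float32)))
T=np.linalg.inv(Tt())
Q=P[178:262,268:376].reshape(-1,3); Q=Q[np.isfinite(Q[:,0])]; Q=Q@T[:3,:3].T+T[:3,3]; Q=Q[(Q[:,2]<.1)]
h,e=np.histogram(Q[:,2]*1000,bins=40); print(np.c_[e[:-1].round(1),h][h>20].tolist())
F=Q[(Q[:,2]>.008)&(Q[:,2]<.03)]; print(F.min(0),F.max(0),np.median(F,0),cv2.minAreaRect((F[:,:2]*1000).astype(np.float32)))
E
```

```text
keep [330. 101.] [ 319   66   24   71 1465] [ 0.5681 -0.1831  0.0834] ((568.3220825195312, -182.08749389648438), (79.86531066894531, 24.96351432800293), 73.47840881347656)
lip [388. 104.] [ 374   71   30   68 1588] [ 0.4983 -0.1626  0.0675] ((498.3767395019531, -161.2685546875), (80.0519027709961, 29.474111557006836), 73.44174194335938)
seat [313.  72.] [305  67  17  10 150] [ 0.5794 -0.2246  0.0496] ((579.62939453125, -225.09449768066406), (10.8141450881958, 20.514434814453125), 76.39675903320312)
seat [357. 106.] [ 305   68   97   74 2788] [ 0.5345 -0.1705  0.0499] ((540.4080200195312, -173.6842803955078), (90.0733413696289, 121.13548278808594), 73.68612670898438)
seat [312. 102.] [305  87  16  31 470] [ 0.5897 -0.19    0.0494] ((589.5505981445312, -189.48602294921875), (37.534156799316406, 19.71882438659668), 75.23302459716797)
[[-44.1, 472.0], [-42.3, 780.0], [-40.5, 382.0], [-38.7, 218.0], [-36.9, 132.0], [-35.1, 122.0], [-33.3, 111.0], [-31.5, 100.0], [-29.7, 123.0], [-27.9, 147.0], [-26.1, 140.0], [-24.3, 135.0], [-22.5, 115.0], [-20.7, 110.0], [-18.9, 124.0], [-17.1, 100.0], [-15.4, 101.0], [-13.6, 104.0], [-11.8, 94.0], [-10.0, 86.0], [-8.2, 90.0], [-6.4, 62.0], [-4.6, 43.0], [-2.8, 33.0], [-1.0, 24.0], [2.6, 29.0], [4.4, 27.0], [6.2, 22.0], [8.0, 21.0], [11.6, 25.0], [17.0, 602.0], [18.7, 3025.0], [20.5, 152.0], [22.3, 87.0], [24.1, 39.0], [25.9, 66.0]]
[-0.01674764 -0.03056976  0.00804655] [0.0326566  0.02972089 0.02772438] [0.01805602 0.0003339  0.0193878 ] ((7.954687118530273, -0.4241161346435547), (60.2913703918457, 49.40275955200195), 89.99817657470703)
```

```bash
python3 -m inch '[[0,0,0,0,0,2.65,1],[2.24,1.42,1,0,0,0,1],[2.24,1.42,2,0,0,0,1],[2.24,1.42,2,0,0,0,1],[2.22,1.41,2,0,0,0,1]]' 120; python3 -m inch '[[0,0,3,0,0,0,1],[0,0,3,0,0,0,1],[0,0,3,0,0,0,1],[0,0,0,0,0,0,1]]'
python3 - <<'E'
from h import *
p=shot("wrist"); save(p,"w4"); np.savez("w4.npz",d=p["depth"],px=p["pixels"],W=p["W"],mtx=p["mtx"])
T=Tt(); print(T)
xs=np.array([.9586,-.2848]); ys=np.array([.2848,.9586]); d=T[:2,3]-[.5325,-.1714]; print("seat coords TCP",d@xs,d@ys)
E
```

```text
clock: 12.55
tcp_pos: [0.5195, -0.1706, 0.2298]
orientation: [0.0, -0.597, 0.802, -0.0]
wrist_force: [0.4, -0.6, -8.3]
finger_gap: 0.0147
clock: 12.95
tcp_pos: [0.5169, -0.1686, 0.1361]
orientation: [-0.002, -0.597, 0.802, 0.004]
wrist_force: [-2.1, 0.7, -9.5]
finger_gap: 0.0149
[[-0.28694824 -0.95793446 -0.00471934  0.51839013]
 [-0.9579455   0.28693913  0.00252067 -0.16915959]
 [-0.00106047  0.00524417 -0.99998569  0.13863806]
 [ 0.          0.          0.          1.        ]]
seat coords TCP -0.014163788245077774 -0.0018708293894335519
```

View pics/w4.png

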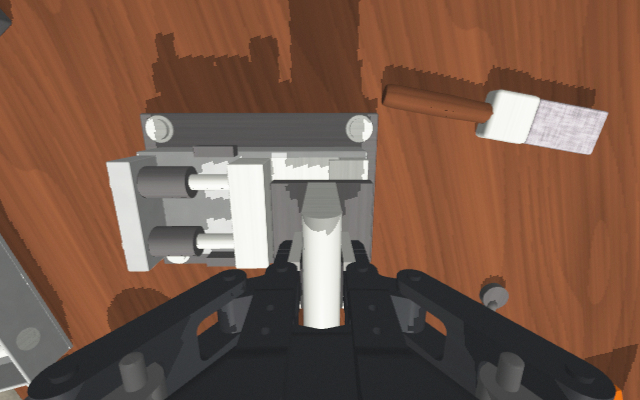

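```bash
python3 -m inch '[[0,0,1.5,0,0,0,1],[0,0,1.2,0,0,0,1],[0,0,1.1,0,0,0,1],[0,0,0,0,0,0,1],[0,0,0,0,0,0,1]]'
cat > sc.py <<'E'
from h import *
T=Tt(); s=get_state()
xs=np.array([.9586,-.2848]); ys=np.array([.2848,.9586]); d=T[:2,3]-[.5325,-.1714]
print("die x %.1f y %.1f  underside above seat %.1f"%(1e3*(d@xs)+.4,1e3*(d@ys)+2.3,1e3*(T[2,3]-.0293-.05)),"yawerr %.2f"%(np.degrees(np.arctan2(T[1,1],T[0,1]))-163.45), "F",np.round([s["wrist_force"][0]*xs[0]+s["wrist_force"][1]*xs[1],s["wrist_force"][2]],1))
E
python3 sc.py
```

```text
clock: 13.5
tcp_pos: [0.5203, -0.1701, 0.1025]
orientation: [-0.0, -0.597, 0.802, 0.0]
wrist_force: [1.0, 0.4, -8.2]
finger_gap: 0.0148
die x -11.6 y 0.1  underside above seat 23.2 yawerr -0.16 F [ 0.9 -8.2]
```

```bash
python3 -m inch '[[0,0,0.2,0,0,0,1],[0,0,0,0,0,0,1],[0,0,0,0,0,0,1]]'
python3 sc.py; python3 - <<'E'
from h import *
p=shot("wrist"); save(p,"w5"); P=cloud(p); z=P[...,2]
for r in (185,195,205,220): print(r,[(c,int(np.nan_to_num(z[r,c])*10000)/10) for c in range(200,400,8)])
E
```

```text
clock: 13.8
tcp_pos: [0.5206, -0.1702, 0.1006]
orientation: [0.0, -0.597, 0.802, -0.0]
wrist_force: [0.3, 0.3, -8.7]
finger_gap: 0.0147
die x -11.4 y 0.0  underside above seat 21.3 yawerr -0.17 F [ 0.2 -8.7]
185 [(200, 66.9), (208, 67.0), (216, 83.8), (224, 84.1), (232, 82.9), (240, 83.1), (248, 83.2), (256, 84.1), (264, 68.1), (272, 82.2), (280, 82.0), (288, 81.6), (296, 81.4), (304, 81.8), (312, 87.2), (320, 87.4), (328, 89.0), (336, 88.9), (344, 80.8), (352, 81.5), (360, 81.4), (368, 81.8), (376, 67.6), (384, 11.4), (392, -0.8)]
195 [(200, 71.9), (208, 73.4), (216, 72.6), (224, 83.4), (232, 82.6), (240, 84.2), (248, 83.7), (256, 82.3), (264, 71.3), (272, 82.3), (280, 81.7), (288, 81.6), (296, 81.6), (304, 81.0), (312, 109.4), (320, 109.2), (328, 110.4), (336, 110.7), (344, 81.4), (352, 81.5), (360, 81.1), (368, 82.2), (376, 67.4), (384, 12.3), (392, 0.1)]
205 [(200, 49.4), (208, 50.0), (216, 49.0), (224, 82.7), (232, 83.0), (240, 82.2), (248, 84.4), (256, 0.0), (264, 73.1), (272, 81.0), (280, 82.4), (288, 81.3), (296, 82.5), (304, 127.7), (312, 126.7), (320, 127.3), (328, 127.1), (336, 126.2), (344, 81.7), (352, 81.8), (360, 81.3), (368, 81.5), (376, 67.8), (384, 10.2), (392, -0.2)]
220 [(200, 49.5), (208, 49.4), (216, 49.0), (224, 82.9), (232, 84.4), (240, 83.9), (248, 83.1), (256, 82.9), (264, 74.6), (272, 81.0), (280, 81.4), (288, 82.2), (296, 82.5), (304, 140.0), (312, 143.1), (320, 143.5), (328, 142.9), (336, 141.8), (344, 82.5), (352, 82.3), (360, 82.1), (368, 81.6), (376, 67.3), (384, 11.6), (392, 0.0)]
```

View pics/w5.png

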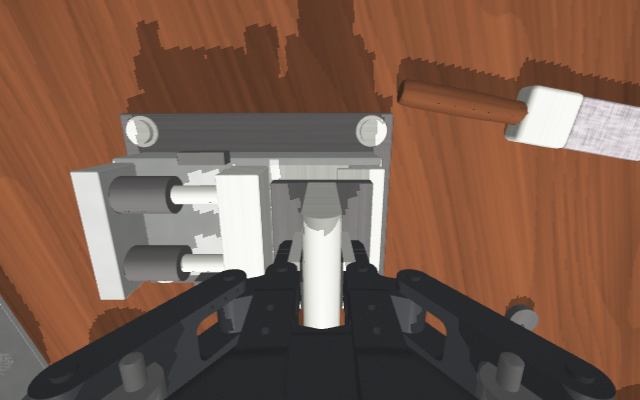

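```bash
python3 -m inch '[[0,-0.2,0.12,0,0,0,1],[0,-0.3,0,0,0,0,1],[0,-0.3,0,0,0,0,1],[0,-0.3,0,0,0,0,1],[0,0,0,0,0,0,1]]'; python3 sc.py; python3 -m inch '[[0,-0.3,0,0,0,0,1],[0,-0.3,0,0,0,0,1],[0,-0.3,0,0,0,0,1],[0,-0.3,0,0,0,0,1],[0,0,0,0,0,0,1]]'; python3 sc.py
```

```text
clock: 14.35
tcp_pos: [0.5274, -0.1721, 0.0982]
orientation: [-0.002, -0.597, 0.802, 0.003]
wrist_force: [-10.7, 2.4, -4.4]
finger_gap: 0.0151
die x -4.3 y 0.2  underside above seat 18.9 yawerr -0.17 F [-10.9  -4.4]
clock: 14.85
tcp_pos: [0.5374, -0.175, 0.0979]
orientation: [-0.003, -0.597, 0.802, 0.004]
wrist_force: [-13.0, 3.3, -1.1]
finger_gap: 0.0142
die x 6.1 y 0.3  underside above seat 18.6 yawerr -0.17 F [-13.4  -1.1]
```

```bash
python3 -m inch '[[0,-0.2,-0.15,0,0,0,1],[0,-0.3,0,0,0,0,1],[0,-0.3,0,0,0,0,1],[0,0,0,0,0,0,1],[0,0,0,0,0,0,1]]'; python3 sc.py; python3 - <<'E'
from h import *
p=shot("wrist"); save(p,"w6"); P=cloud(p); z=P[...,2]
for r in (185,195,220): print(r,[(c,int(np.nan_to_num(z[r,c])*10000)/10) for c in range(200,400,8)])
E
```

```text
clock: 15.35
tcp_pos: [0.5429, -0.1766, 0.0981]
orientation: [-0.005, -0.597, 0.802, 0.006]
wrist_force: [-15.9, 2.8, -4.8]
finger_gap: 0.0145
die x 11.8 y 0.3  underside above seat 18.8 yawerr -0.17 F [-16.1  -4.8]
185 [(200, 74.6), (208, 66.6), (216, 49.7), (224, 51.2), (232, 84.0), (240, 82.8), (248, 83.4), (256, 85.4), (264, 83.4), (272, 78.4), (280, 78.7), (288, 78.7), (296, 78.7), (304, 77.7), (312, 86.6), (320, 85.9), (328, 85.5), (336, 85.9), (344, 79.5), (352, 78.6), (360, 79.4), (368, 80.2), (376, 67.5), (384, 67.9), (392, 67.6)]
195 [(200, 78.0), (208, 72.1), (216, 73.4), (224, 73.8), (232, 82.9), (240, 83.0), (248, 83.8), (256, 83.1), (264, 82.8), (272, 78.6), (280, 78.5), (288, 78.8), (296, 78.8), (304, 78.7), (312, 108.3), (320, 107.6), (328, 107.7), (336, 107.8), (344, 78.7), (352, 79.4), (360, 79.6), (368, 80.5), (376, 68.0), (384, 67.4), (392, 67.0)]
220 [(200, 49.2), (208, 49.7), (216, 49.0), (224, 48.6), (232, 83.1), (240, 83.9), (248, 82.6), (256, 82.9), (264, 83.5), (272, 78.5), (280, 78.0), (288, 79.1), (296, 79.6), (304, 137.9), (312, 140.3), (320, 139.8), (328, 142.5), (336, 138.8), (344, 79.6), (352, 79.6), (360, 80.0), (368, 80.1), (376, 68.2), (384, 68.2), (392, 66.7)]
```

View pics/w6.png

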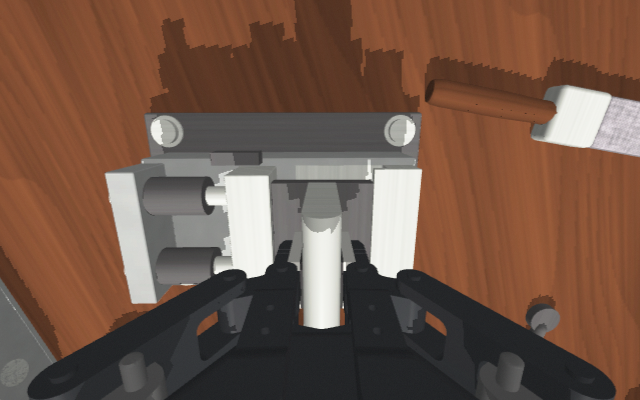

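```bash
python3 -m inch '[[0,-0.25,0,0,0,0,1],[0,0,0,0,0,0,1],[0,0,0,0,0,0,1]]'; python3 sc.py
cat > edges.py <<'E'
from h import *
p=shot("wrist"); save(p,"e%d"%p["shot"]); P=cloud(p)
xs=np.array([.9586,-.2848]); ys=np.array([.2848,.9586])
D=P[...,:2]-[.5325,-.1714]; X=D@xs*1e3; Y=D@ys*1e3; Z=(P[...,2]-.05)*1e3
for r in range(182,236,6):
    o=[]
    for c in range(195,420,1):
        if np.isfinite(X[r,c]): o.append((round(X[r,c],1),round(Z[r,c],1)))
    o=np.array(o)
    def seg(a,b,lo=-60,hi=70):
        s=o[(o[:,1]>a)&(o[:,1]<b)&(o[:,0]>lo)&(o[:,0]<hi)]; return (s[:,0].min(),s[:,0].max(),np.median(s[:,1]).round(1)) if len(s) else None
    import sys
    a,b=float(sys.argv[1]),float(sys.argv[2])
    print(r,"Y",np.nanmean(Y[r,300:340]).round(1),"keeper",seg(32.3,36,10,75),"foot",seg(a,b),"lip",seg(16,19.3,-60,-10))
m=(Z>float(sys.argv[1]))&(Z<float(sys.argv[2]))&(abs(X)<60)&(abs(Y)<60)
v,u=np.nonzero(m); k=(u>262)&(u<380)&(v>170)&(v<250); print("foot Y range",Y[v[k],u[k]].min(),Y[v[k],u[k]].max())
E
python3 edges.py 26 32
```

```text
clock: 15.7
tcp_pos: [0.545, -0.1772, 0.0981]
orientation: [-0.005, -0.597, 0.802, 0.006]
wrist_force: [-16.6, 3.2, -3.7]
finger_gap: 0.0142
die x 14.0 y 0.3  underside above seat 18.8 yawerr -0.18 F [-16.8  -3.7]
182 Y -34.4 keeper (np.float64(44.5), np.float64(68.6), np.float64(33.2)) foot (np.float64(-14.8), np.float64(44.2), np.float64(28.2)) lip (np.float64(-46.6), np.float64(-21.1), np.float64(17.5))
188 Y -33.6 keeper (np.float64(44.7), np.float64(68.4), np.float64(33.5)) foot (np.float64(-15.6), np.float64(44.4), np.float64(29.1)) lip (np.float64(-46.6), np.float64(-20.7), np.float64(17.6))
194 Y -33.3 keeper (np.float64(44.2), np.float64(68.3), np.float64(33.5)) foot (np.float64(-15.8), np.float64(44.2), np.float64(29.3)) lip (np.float64(-47.0), np.float64(-20.8), np.float64(17.2))
200 Y -33.4 keeper (np.float64(44.6), np.float64(68.4), np.float64(33.3)) foot (np.float64(-15.2), np.float64(43.9), np.float64(29.4)) lip (np.float64(-47.2), np.float64(-20.7), np.float64(17.7))
206 Y -33.5 keeper (np.float64(44.2), np.float64(68.4), np.float64(33.4)) foot (np.float64(-15.6), np.
[... 227 characters left out ...]
) lip (np.float64(-48.4), np.float64(-20.8), np.float64(17.6))
218 Y -33.1 keeper (np.float64(44.0), np.float64(68.7), np.float64(33.4)) foot (np.float64(-15.1), np.float64(58.7), np.float64(29.1)) lip (np.float64(-48.7), np.float64(-20.5), np.float64(17.5))
224 Y -30.6 keeper (np.float64(44.6), np.float64(68.8), np.float64(33.2)) foot (np.float64(-15.3), np.float64(43.9), np.float64(29.3)) lip (np.float64(-49.2), np.float64(-20.9), np.float64(17.4))
230 Y -28.1 keeper (np.float64(44.2), np.float64(68.2), np.float64(33.3)) foot (np.float64(-15.5), np.float64(44.1), np.float64(29.2)) lip (np.float64(-49.6), np.float64(-20.9), np.float64(17.6))
foot Y range -40.08363362882593 7.812394536081044
```

```bash
python3 -m inch '[[0,0,0.3,1,0,0,1],[0,0,0.4,0,0,0,1],[0,0,0.4,0,0,0,1],[0,0,0.4,0,0,0,1],[0,0,0,0,0,0,1]]'; python3 sc.py;python3 edges.py 11 20
```

```text
clock: 16.25
tcp_pos: [0.5452, -0.1769, 0.0831]
orientation: [0.001, -0.597, 0.802, -0.0]
wrist_force: [-15.8, 4.3, -2.3]
finger_gap: 0.0146
die x 14.1 y 0.7  underside above seat 3.8 yawerr -0.17 F [-16.4  -2.3]
182 Y -34.0 keeper (np.float64(44.6), np.float64(69.1), np.float64(33.5)) foot (np.float64(-39.6), np.float64(44.5), np.float64(13.5)) lip (np.float64(-39.4), np.float64(-20.5), np.float64(17.8))
188 Y -33.3 keeper (np.float64(44.6), np.float64(68.9), np.float64(33.3)) foot (np.float64(-40.7), np.float64(44.7), np.float64(14.6)) lip (np.float64(-40.7), np.float64(-20.5), np.float64(17.4))
194 Y -32.8 keeper (np.float64(44.5), np.float64(69.0), np.float64(33.4)) foot (np.float64(-40.8), np.float64(44.5), np.float64(14.6)) lip (np.float64(-40.8), np.float64(-20.8), np.float64(17.4))
200 Y -33.0 keeper (np.float64(44.8), np.float64(69.2), np.float64(33.3)) foot (np.float64(-41.3), np.float64(44.6), np.float64(14.6)) lip (np.float64(-41.3), np.float64(-20.6), np.float64(17.6))
206 Y -33.1 keeper (np.float64(44.7), np.float64(68.8), np.float64(33.4)) foot (np.float64(-41.2), np.f
[... 226 characters left out ...]
) lip (np.float64(-41.8), np.float64(-20.9), np.float64(17.6))
218 Y -32.7 keeper (np.float64(45.2), np.float64(68.8), np.float64(33.3)) foot (np.float64(-42.1), np.float64(44.7), np.float64(14.8)) lip (np.float64(-42.1), np.float64(-20.7), np.float64(17.4))
224 Y -30.2 keeper (np.float64(44.9), np.float64(68.6), np.float64(33.4)) foot (np.float64(-42.5), np.float64(44.6), np.float64(14.8)) lip (np.float64(-42.5), np.float64(-20.5), np.float64(17.5))
230 Y -27.8 keeper (np.float64(44.6), np.float64(68.3), np.float64(33.3)) foot (np.float64(-42.9), np.float64(44.7), np.float64(14.8)) lip (np.float64(-42.9), np.float64(-20.6), np.float64(17.4))
foot Y range -40.14221662320334 8.543333858157434
```

```bash
python3 -m inch '[[0,0,0.2,0,0,0,1],[0,0,0.2,0,0,0,1],[0,0,0,0,0,0,1],[0,0,0,0,0,0,1]]'; python3 sc.py;python3 -m inch '[[0,0,0.1,0,0,0,1],[0,0,0,0,0,0,1]]'; python3 sc.py;python3 edges.py 7 13|tail -4
```

```text
clock: 16.7
tcp_pos: [0.5454, -0.1769, 0.0794]
orientation: [0.001, -0.597, 0.802, -0.001]
wrist_force: [-16.4, 3.8, -1.3]
finger_gap: 0.0146
die x 14.3 y 0.7  underside above seat 0.1 yawerr -0.16 F [-16.8  -1.3]
clock: 16.9
tcp_pos: [0.5456, -0.177, 0.0786]
orientation: [0.001, -0.597, 0.802, -0.001]
wrist_force: [-16.0, 5.5, -1.1]
finger_gap: 0.0145
die x 14.6 y 0.7  underside above seat -0.7 yawerr -0.16 F [-16.9  -1.1]
218 Y -32.7 keeper (np.float64(45.3), np.float64(69.6), np.float64(33.4)) foot (np.float64(-20.7), np.float64(45.0), np.float64(9.9)) lip (np.float64(-40.0), np.float64(-21.0), np.float64(17.5))
224 Y -30.2 keeper (np.float64(45.0), np.float64(69.1), np.float64(33.6)) foot (np.float64(-14.4), np.float64(45.2), np.float64(9.7)) lip (np.float64(-40.1), np.float64(-21.0), np.float64(17.5))
230 Y -27.7 keeper (np.float64(45.1), np.float64(69.4), np.float64(33.3)) foot (np.float64(-20.7), np.float64(45.1), np.float64(9.7)) lip (np.float64(-40.6), np.float64(-20.7), np.float64(17.6))
foot Y range -40.120596153373405 8.424598684952304
```

```bash
python3 -m inch '[[0,0,0.08,0,0,0,1],[0,0,0,0,0,0,1]]'; python3 sc.py; python3 edges.py 7 13|tail -3
```

```text
clock: 17.15
tcp_pos: [0.5457, -0.177, 0.0784]
orientation: [0.001, -0.597, 0.802, -0.001]
wrist_force: [-17.4, 5.0, 3.4]
finger_gap: 0.0148
die x 14.6 y 0.7  underside above seat -0.9 yawerr -0.16 F [-18.1   3.4]
224 Y -30.2 keeper (np.float64(45.3), np.float64(69.4), np.float64(33.5)) foot (np.float64(-14.5), np.float64(45.2), np.float64(9.6)) lip (np.float64(-40.4), np.float64(-20.8), np.float64(17.5))
230 Y -27.7 keeper (np.float64(45.5), np.float64(69.2), np.float64(33.5)) foot (np.float64(-20.5), np.float64(45.3), np.float64(9.6)) lip (np.float64(-40.2), np.float64(-20.7), np.float64(17.3))
foot Y range -40.127144020035345 8.480744879421426
```

```bash
python3 -m inch '[[0,0.25,0,0,0,0,1],[0,0.35,0,0,0,0,1],[0,0.35,0,0,0,0,1],[0,0.25,0,0,0,0,1],[0,0,0,0,0,0,1]]'; python3 sc.py; python3 edges.py 7 13|tail -3
```

```text
clock: 17.7
tcp_pos: [0.5368, -0.1743, 0.0784]
orientation: [0.003, -0.597, 0.802, -0.003]
wrist_force: [-10.0, 2.8, -2.7]
finger_gap: 0.015
die x 5.4 y 0.7  underside above seat -0.9 yawerr -0.14 F [-10.4  -2.7]
224 Y -30.2 keeper (np.float64(35.7), np.float64(60.4), np.float64(33.3)) foot (np.float64(-20.7), np.float64(35.9), np.float64(9.5)) lip (np.float64(-49.6), np.float64(-20.8), np.float64(17.3))
230 Y -27.8 keeper (np.float64(35.9), np.float64(60.3), np.float64(33.4)) foot (np.float64(-20.5), np.float64(35.8), np.float64(9.5)) lip (np.float64(-49.9), np.float64(-20.6), np.float64(17.4))
foot Y range -40.06152167778205 8.061116945431742
```

```bash
python3 -m inch '[[0,0.2,0,0,0,0,1],[0,0.2,0,0,0,0,1],[0,0.1,0,0,0,0,1],[0,0,0,0,0,0,1],[0,0,0,0,0,0,1]]'; python3 sc.py; python3 edges.py 7 13|tail -3
```

```text
clock: 18.25
tcp_pos: [0.5327, -0.1731, 0.0784]
orientation: [0.003, -0.597, 0.802, -0.003]
wrist_force: [-7.5, 3.7, -3.9]
finger_gap: 0.0144
die x 1.1 y 0.7  underside above seat -0.9 yawerr -0.14 F [-8.2 -3.9]
224 Y -30.2 keeper (np.float64(31.9), np.float64(55.5), np.float64(33.3)) foot (np.float64(-20.6), np.float64(32.1), np.float64(9.4)) lip (np.float64(-49.3), np.float64(-20.6), np.float64(17.5))
230 Y -27.7 keeper (np.float64(32.1), np.float64(55.6), np.float64(33.7)) foot (np.float64(-20.5), np.float64(31.8), np.float64(9.5)) lip (np.float64(-49.4), np.float64(-20.7), np.float64(17.6))
foot Y range -40.157937173278185 8.667505588520912
```

```bash
python3 -m inch '[[0,0.15,0,0,0,0,1],[0,0,0,0,0,0,1.9],[0,0,0,0,0,0,2.4],[0,0,0,0,0,0,2.4],[0,0,0,0,0,0,2.4]]' 40; python3 sc.py; python3 edges.py 7 13|tail -3
```

```text
clock: 18.8
tcp_pos: [0.5353, -0.1746, 0.0801]
orientation: [0.005, -0.597, 0.802, -0.007]
wrist_force: [-4.1, 2.5, 0.6]
finger_gap: 0.0242
die x 4.0 y 0.0  underside above seat 0.8 yawerr -0.17 F [-4.6  0.6]
224 Y -25.7 keeper (np.float64(30.4), np.float64(54.4), np.float64(33.3)) foot (np.float64(-20.4), np.float64(30.4), np.float64(9.6)) lip (np.float64(-48.9), np.float64(-20.7), np.float64(17.6))
230 Y -23.0 keeper (np.float64(30.5), np.float64(54.9), np.float64(33.2)) foot (np.float64(-20.7), np.float64(30.3), np.float64(10.0)) lip (np.float64(-49.8), np.float64(-20.6), np.float64(17.5))
foot Y range -40.31085691333186 8.438346188671627
```

```bash
python3 -m inch '[[0,0.3,0,-1,0,0,2.4],[0,0.05,0,0,0,0,2.4],[0,0,0,0,0,0,2.4],[0,0,0,0,0,0,2.4]]' 40; python3 sc.py
```

```text
clock: 19.25
tcp_pos: [0.5323, -0.1739, 0.0797]
orientation: [0.0, -0.597, 0.802, -0.001]
wrist_force: [-0.9, 0.9, 0.3]
finger_gap: 0.0238
die x 1.0 y -0.1  underside above seat 0.4 yawerr -0.17 F [-1.1  0.3]
```

Centred and force-free; rise straight up.

```bash
python3 -m inch '[[0,0.05,-0.5,0,0,0,2.4],[0,0,-1.5,0,0,0,2.6],[0,0,-3,0,0,0,2.6],[0,0,-4,0,0,0,2.6],[0,0,-4,0,0,0,2.6]]'; python3 -m inch '[[-4,0,-4,0,0,0,4],[-4,0,-4,0,0,0,4],[-3,0,0,0,0,0,4],[0,0,0,0,0,0,4]]'
python3 - <<'E'
from h import *
for n in ("wrist","side","top"):
    p=shot(n); save(p,"f_"+n)
    if n!="wrist": continue
    P=cloud(p); xs=np.array([.9586,-.2848]); ys=np.array([.2848,.9586])
    D=P[...,:2]-[.5325,-.1714]; X=D@xs*1e3; Y=D@ys*1e3; Z=(P[...,2]-.05)*1e3
    near=(abs(X)<75)&(abs(Y)<60)
    for nm,a,b,lo,hi in [("rib top",65,80,-30,30),("foot",8,12,-20,30),("keeper",32,36,24,60),("lip",15,19.5,-55,-15),("seat",-2,2,-20,24)]:
        m=near&(Z>a)&(Z<b)&(X>lo)&(X<hi)
        if m.sum()>8: print(nm,m.sum(),"X",np.percentile(X[m],[1,99]).round(1),"Y",np.percentile(Y[m],[1,99]).round(1),"Z",np.median(Z[m]).round(1),cv2.minAreaRect(np.c_[X[m],Y[m]].astype(np.float32)))
E
```

```text
clock: 19.75
tcp_pos: [0.5308, -0.1732, 0.2108]
orientation: [-0.0, -0.597, 0.802, 0.0]
wrist_force: [0.8, -0.5, -0.2]
finger_gap: 0.0262
clock: 20.15
tcp_pos: [0.5615, -0.0742, 0.2822]
orientation: [0.002, -0.598, 0.801, -0.001]
wrist_force: [0.3, -0.7, -0.7]
finger_gap: 0.0401
rib top 1186 X [-7.   8.5] Y [-33.6  35. ] Z 70.6 ((0.7265620231628418, 0.2931976318359375), (15.695826530456543, 69.42217254638672), 0.0790250152349472)
foot 1570 X [-19.7  29.7] Y [-33.6  35.3] Z 9.8 ((5.061100006103516, 0.7703819274902344), (69.21026611328125, 49.9052734375), 89.8165512084961)
keeper 1612 X [30.1 54.6] Y [-39.   39.5] Z 33.5 ((42.400264739990234, 0.15932846069335938), (25.082033157348633, 79.06791687011719), 0.04532565549015999)
lip 1801 X [-49.8 -21.3] Y [-39.4  39.8] Z 17.6 ((-35.533660888671875, 0.007991790771484375), (79.78437042236328, 29.093284606933594), 89.89823913574219)
seat 383 X [-19.2  22.9] Y [-44.4  44. ] Z -0.3 ((1.8739051818847656, -0.27725982666015625), (42.18920135498047, 88.48853302001953), 0.07224184274673462)
```

View pics/f_wrist.png

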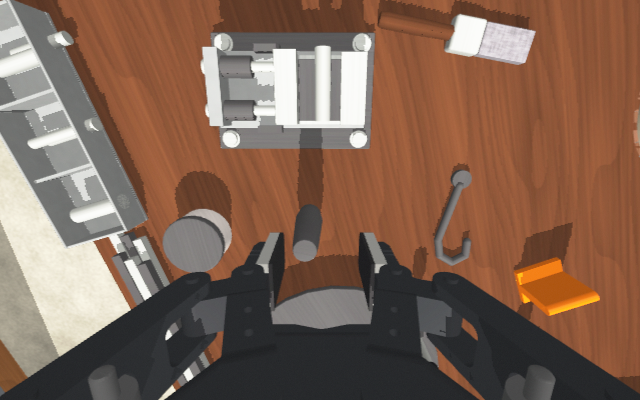

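View pics/f_side.png

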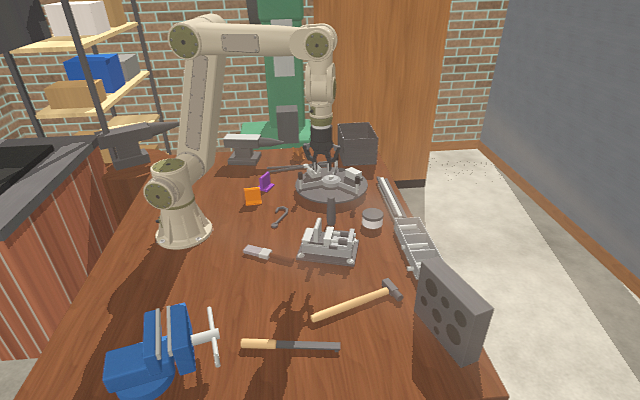

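View pics/f_top.png

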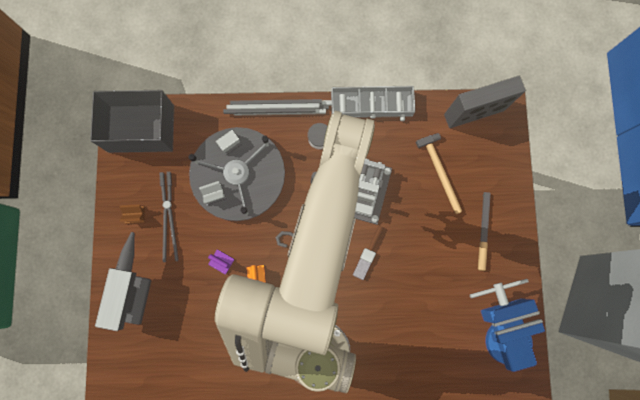

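```bash
python3 -c "
from workcell import workorder; print(workorder.hand_in())"
```

```text
the job is handed in; nothing more can be done
None
```

The fuller is fitted in the die holder and the job was handed in at about 20 s of the 62 s allowed. I turned the rack about +120° by one knob until the fuller stood at the front, then lifted it off by its rib. With its foot I pressed the keeper back to about 19 to 20 mm, lowered the die onto the seat and eased it back under the hook. I then let go and the keeper pushed it home.

**Fit:**
- The keeper's bar centre measures 42.4 mm from the seat centre, against 42.5 mm for a fully home die.
- The die's foot reads flat on the seat, under the lip.
- The rib is within about 0.7 mm of the seat centre across the holder, 0.3 to 0.8 mm along it, and square to within 0.1°. Calibration is good to about 2 mm.

**Surroundings:**
- The flat and vee dies still stand on the rack.
- The bystander tools look unmoved in the last pictures.
- The gripper is clear of everything.

**Disagreements along the way:**
- The die tilted about 1° in the grip while pressing the keeper, which I corrected with a tool tilt before lowering it.
- Just after release a finger seemed to bear lightly on the keeper, about 5 N, until I re-centred the gripper.
- The highest force I read at the wrist was about 18 N.

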